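# Find the unlatched check valve cap

### The job

First slide the carriage away from you, right up to its far end stop, so that its keeper bar clears the three check valves. One of the three look-alike brass caps has lost its snap ring: find it by pulling lightly upward on the caps one at a time, then raise that cap all the way to its upper stop and leave it standing there as the mark of a reject. Never pull so hard that a valve is dragged up out of its nest, and leave the two sound caps seated; the other things on the bench stay where they are.

Things in the scene. Friction and masses are not known exactly. Their poses are not given: they have to be found in the camera images.
- fixture: Fixture screwed to the bench: aluminium plate, 110 x 270 x 12 mm, with three brass check valves in a row along its y axis (x = 0, y = -95, -10, +75 mm; which stands where varies), and a slotted aluminium slide track along its x axis at y = +170 mm (x = -105 to +165, 50 wide, 25 tall). Origin at bench height below the row line; +x away from the robot, z up.
- keeper (a joint): Steel carriage on the track with a flat keeper bar, 40 mm wide, 94 to 104 mm above the bench, reaching over the caps and barring the gripper. Value in m along fixture +x: 0 = bar centred over the caps (starts at 0 to 0.015); 0.120 = far end stop, bar 83 mm clear of the caps. About 4 N of drag; stays where left.
- keeper_grip (a point): Centre of the top face of the upright black grip on the carriage: a cylinder 24 mm across, 36 mm tall, from 104 to 140 mm above the bench, on the bar's end above the track. Axes as the fixture's; moves with the carriage.
- cap_a (a joint): Height of valve a's cap above its seat, in m: 0 = seated (all start so), 0.018 = upper stop. One cap of a, b, c has lost its snap ring, and only a pull tells which: it rises under about 4 N and stays at whatever height it is left. The two sound caps are held by their rings and do not come off: pulled, they take their whole valve with them.
- valve_a (a joint): How far valve a (with its cap) has been dragged up out of its nest, in m: 0 = fully down, as at the start. The nest's detent holds the valve against about 24 N of upward pull; beyond that it drags out and stays out.
- cap_a_top (a point): Centre of the top of valve a's cap: upright round brass cap, 34 mm across, 28 mm tall. Seated, its top is 85 mm and its underside 57 mm above the bench; below it the valve's neck, 29 mm across, and a 38 mm hexagon from 12 to 32 mm above the bench in a 54 mm square nest. Neighbours are 85 mm apart. Rises with the cap.
- cap_b (a joint): Height of valve b's cap above its seat, in m: 0 = seated (all start so), 0.018 = upper stop. One cap of a, b, c has lost its snap ring, and only a pull tells which: it rises under about 4 N and stays at whatever height it is left. The two sound caps are held by their rings and do not come off: pulled, they take their whole valve with them.
- valve_b (a joint): How far valve b (with its cap) has been dragged up out of its nest, in m: 0 = fully down, as at the start. The nest's detent holds the valve against about 24 N of upward pull; beyond that it drags out and stays out.
- cap_b_top (a point): Centre of the top of valve b's cap: upright round brass cap, 34 mm across, 28 mm tall. Seated, its top is 85 mm and its underside 57 mm above the bench; below it the valve's neck, 29 mm across, and a 38 mm hexagon from 12 to 32 mm above the bench in a 54 mm square nest. Neighbours are 85 mm apart. Rises with the cap.
- cap_c (a joint): Height of valve c's cap above its seat, in m: 0 = seated (all start so), 0.018 = upper stop. One cap of a, b, c has lost its snap ring, and only a pull tells which: it rises under about 4 N and stays at whatever height it is left. The two sound caps are held by their rings and do not come off: pulled, they take their whole valve with them.
- valve_c (a joint): How far valve c (with its cap) has been dragged up out of its nest, in m: 0 = fully down, as at the start. The nest's detent holds the valve against about 24 N of upward pull; beyond that it drags out and stays out.
- cap_c_top (a point): Centre of the top of valve c's cap: upright round brass cap, 34 mm across, 28 mm tall. Seated, its top is 85 mm and its underside 57 mm above the bench; below it the valve's neck, 29 mm across, and a 38 mm hexagon from 12 to 32 mm above the bench in a 54 mm square nest. Neighbours are 85 mm apart. Rises with the cap.
- flare_nut: Bystander, leave alone: hexagonal brass flare nut, 27 across flats, 26 tall (mm); origin at its underside.
- jar_lid: Bystander, leave alone: round amber glass jar lid, 72 across, 16 tall (mm); origin at its underside.
- pipe_tee: Bystander, leave alone: brass pipe tee lying flat, about 45 x 41, 28 tall (mm); origin at its underside.
- pin_gauge_case: Bystander, leave alone: closed flat steel pin gauge case, 75 x 130 x 22 (mm); origin at its underside.
- mallet: Bystander, leave alone: orange rubber mallet lying down, 245 long, head 54 thick and 85 wide (mm); origin at its underside.
- scriber: Bystander, leave alone: small hand tool with a black handle, lying down.
- gauge_ring: Bystander, leave alone: steel ring gauge lying flat, outside 52, bore 28, 18 tall (mm); origin at its underside.

How it is judged (in metres and radians):
On the way, in this order (a step that is already met when the one before it is completed fails the run):
1. the carriage is at its far end stop, all caps still seated (value of joint keeper above 0.115 m and value of joint each of cap_a, cap_b, cap_c below 0.003 m), for 0.2 s.
2. the cap without a snap ring is raised to its upper stop (((value of joint cap_a above 0.015 m and value of joint each of cap_b, cap_c below 0.003 m) or (value of joint each of cap_a, cap_c below 0.003 m and value of joint cap_b above 0.015 m) or (value of joint each of cap_a, cap_b below 0.003 m and value of joint cap_c above 0.015 m)) and value of joint keeper above 0.115 m), for 0.2 s.
At the end, for the whole second after the job is handed in: The carriage is within 5 mm of its far end stop, one cap (the one without a snap ring) stands at rest within 3 mm of its upper stop, 18 mm above its seat, the two other caps are seated to within 3 mm, and all three valves are down in their nests to within 2 mm (all of step 2 and value of joint each of valve_a, valve_b, valve_c below 0.002 m and velocity of joint cap_a between -0.005 and 0.005 m/s and velocity of joint cap_b between -0.005 and 0.005 m/s and velocity of joint cap_c between -0.005 and 0.005 m/s); the robot touches nothing.
It fails at once if a valve is dragged more than 2 mm up out of its nest (value of joint any of valve_a, valve_b, valve_c above 0.002 m).
It fails at once if a bystander is moved more than 30 mm (distance of any of flare_nut, jar_lid, pipe_tee, pin_gauge_case, mallet, scriber, gauge_ring from where it was at the start of the episode above 0.03 m).
It also fails if it takes over 64 s, if anything falls off the work surface, if the arm or the gripper's body presses on something with over 40 N, if the wrist force passes 120 N, or if a joint passes its speed limit or range.

### The arm

A 6-joint arm with a two-finger parallel gripper is mounted at the origin on the work surface. World frame = base frame: x ahead of the robot, y to its left, z up, the work surface at z = 0. Lengths are in mm, angles in rad, forces in N, time in s.
With the tool pointing down it reaches from about 400 to 925 mm from the base axis. Payload 12.5 kg.
Tool frame: the origin (TCP) lies midway between the tips of the shut fingers; the grasp point (between the pads) lies 19 mm behind it; z points along the fingers, y is the line along which they close (so a half turn about z gives the same grasp; the last joint's range is limited). The gripper opens to 95 mm and grips with 3 to 60 N. Pads are 20 mm wide; open, the fingers measure 119 mm over their backs; the gripper's body (75 mm by 180 mm) begins 59 mm behind the grasp point.
Start: joints at [1.151, 0.491, 1.559, -0, 1.092, -0.106], TCP at [192.905, 594.503, 214.661] pointing down, gripper open.
Joint ranges: [-3.1, 3.1], [-0.84, 2.19], [0.05, 2.79], [-1.13, 4.28], [0.06, 2.93], [-2.69, 2.69]. Speed limits (rad/s): [2.22, 2.22, 2.79, 3.14, 3.14, 3.14].

### API

Orientations are given as [roll, pitch, yaw] about the fixed x, y, z axes, in that order (R = Rz(yaw) Ry(pitch) Rx(roll)).
In Python, from cell import env gives the robot as it stands.
- The arm moves only by the tool carry_out, never from a script. Its argument "series" is a list of rows, each a list of 4 numbers: the shift along the world's x, y, z normalised to -1 to 1, where 1 is 5 cm, then the turn about the world's z normalised to -1 to 1, where 1 is 6 degrees. In form: [[x, y, z, turn], ...]. A call has exactly 5 rows; each row shifts and turns the commanded pose from where the row before left it; what a row does not reach is not made up. A row lasts 1/10 s, in which the tool goes at most 50 mm and 8.59 degrees, less where a joint would pass 70% of its speed; a pose out of reach is approached as far as the arm can. A call with a number of a shift or a turn outside -1 to 1 is refused whole. A call with a gripper value outside its range is refused whole. "fingers" is the closure, from -1 (fully open) to 1 (shut), set as the call begins (left out, the last holds). The fingers move at their own pace and stop on an object; the grip force is fixed at half the most. Time passes only in rows, so rows that do not move let the fingers close, or fill a call up. It gives the time, the measured TCP pose, the force, the opening and the grip force at its end, in the units of the state.
- env.state(): the state, without advancing time (a new reading comes with each control period).
- env.read_camera(name): name is "scene" or "top" or "wrist"; returns the picture (400x640x3 uint8, red, green, blue); there is no depth.
- env.calibration(name): a dict with "K" (3x3 intrinsics, pixels), "dist" ([k1, k2, p1, p2, k3] as OpenCV has them; the pictures are not rectified), "pose" (4x4, takes a point from camera to world coordinates). Camera axes: x right, y down, z forward; pixel columns grow to the right and rows downward; lengths in mm; the calibration is good to about 2 mm. A picture is of the moment at which its call begins: read the wrist's pose just before it. calibration takes no time and is no camera call; for the wrist camera it gives the pose at the moment of the call.
- env.job_done(): hands the job in; it is judged then, once.
Trained networks look in the newest picture that a camera, given by its name, has taken for a name from the list of things; names that differ only in an ending like _2 or _b are one class to them, and where a whole thing is asked for, a point or a joint stands for the part that bears it (a point fixed in the world has none). Each returns a list of dicts, best first, with "conf" (0 to 1); they miss things now and then, are a little off and sometimes report something else, mostly with a low value. They report only what shows in the picture. A call takes as long as a camera call.
- env.look_for(camera, label): "position" ([row, column] as shares, 0 to 1, of the picture: columns of its width, rows of its height, amid what is visible of it).
The state is a dict: "t": time; "joints": joint angles; "qvel": joint speeds; "tau": joint torques, N m; "eef_pos": TCP position; "tcp_rot": TCP orientation; "ft_force": force on the tool from outside, world axes, zero at the start; "moment": the same for the moment, N m; "opening": opening from 0.0 (shut) to 1.0 (fully open); "grip_force": force on a finger pad.
Only numpy, scipy, OpenCV 4.12 (cv2) and the standard library are available. Lean on these libraries where they do the work, as an engineer would, in place of code of your own. Each camera call takes 0.05 s, during which the arm holds its last target. There are 200 camera calls.

## Working session

There is one attempt and no reset: what is moved stays moved. The work goes in short steps, Python scripts to look and compute and a tool call to move; the robot and the scene stay as the last step left them, time stands still between calls to the robot, and variables do not carry over. Pictures are saved under pics/ and viewed, at most 10 in all, crops included, and the job is handed in when it is done.

Besides the shell and the picture viewer there is one more tool, called after "Call:" as a command line: name --pt "numbers of a row" for each row, then --argument value for the rest. carry_out: Moves the arm, as the interface text tells. Its arguments: {"type":"object","properties":{"series":{"type":"array","items":{"type":"array","items":{"type":"number","minimum":-1,"maximum":1}}},"fingers":{"type":"number"}},"required":["series"]}

```bash
mkdir -p pics; cat > h.py <<'E'
import numpy as np, cv2
from cell import env
def ray(cam,uv):
    c=env.calibration(cam);K=np.array(c['K'],float);P=np.array(c['pose'])
    n=cv2.undistortPoints(np.array([[uv]],float),K,np.array(c['dist'],float))[0,0]
    return P[:3,3],P[:3,:3]@np.array([n[0],n[1],1])
def at(cam,uv,z):
    o,d=ray(cam,uv);return o+d*(z-o[2])/d[2]
def snap(cam,name):
    im=env.read_camera(cam);cv2.imwrite(f'pics/{name}.png',im[:,:,::-1]);return im
def look(cam,l,z,n=4):
    for r in env.look_for(cam,l)[:n]:
        p=r['position'];uv=(p[1]*640,p[0]*400)
        print(cam,l,round(r['conf'],2),np.round(uv),np.round(at(cam,uv,z),0)[:2])
E
python3 - <<'E'
from h import *
for c in('top','scene'):
    snap(c,c+'0')
    look(c,'keeper_grip',140);look(c,'cap_a_top',85,5);look(c,'fixture',12,1)
s=env.state();print(s)
E
```

```text
top keeper_grip 0.93 [309. 204.] [508.  40.]
top fixture 0.72 [305. 206.] [508.  53.]
scene keeper_grip 0.75 [335. 205.] [558.  88.]
scene keeper_grip 0.67 [260. 258.] [751. -34.]
scene keeper_grip 0.33 [159. 264.] [ 803. -224.]
scene fixture 0.76 [336. 230.] [503.  88.]
{'t': 0.4, 'joints': array([ 1.15140919e+00,  4.90988354e-01,  1.55896576e+00,  1.92215146e-06,
        1.09166336e+00, -1.05594974e-01]), 'qvel': array([ 7.96931361e-04,  8.89995373e-04, -6.25324802e-04, -1.55594018e-03,
       -5.15210506e-05,  7.62667104e-04]), 'tau': array([-1.20415381e-03, -6.11915302e+01, -2.58179319e+01,  6.92720851e-02,
        4.52518556e-02, -9.84218445e-06]), 'eef_pos': array([192.89083317, 594.48590609, 214.58335223]), 'tcp_rot': array([-3.14156816e+00, -4.31170670e-06,  2.82779961e+00]), 'ft_force': array([-0.3349104 , -0.12792868,  0.35734766]), 'moment': array([-0.00698144,  0.00597711,  0.03804973]), 'grip_force': 0.0, 'opening': 0.9988049590390367}
```

View pics/top0.png

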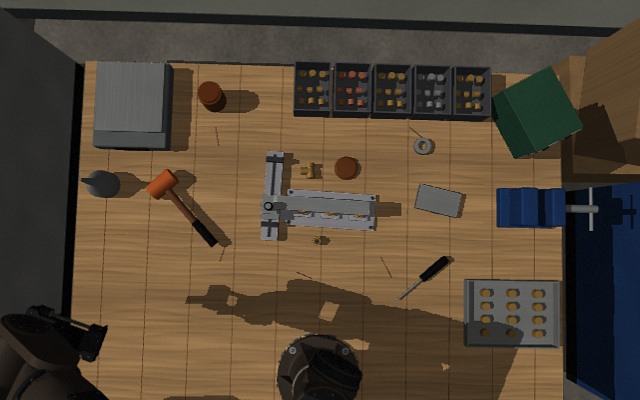

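View pics/scene0.png

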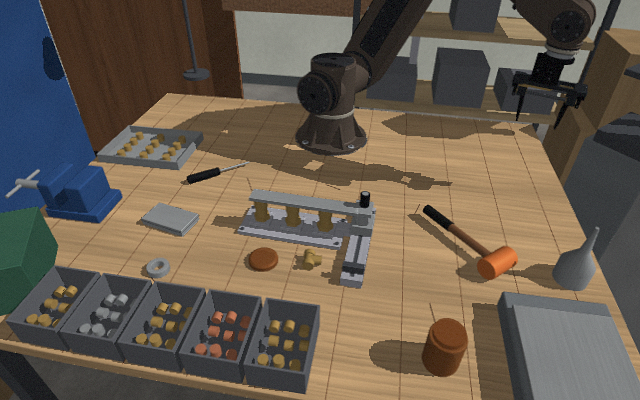

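The top view shows the grip at about (268,206), the track from (275,152) down to (270,240), and the valves under the bar. The mallet is to the left at (160-215,180-245). The network boxes are coarse, so I'll zoom in.

```bash
python3 - <<'E'
from h import *
im=cv2.imread('pics/top0.png')
cv2.imwrite('pics/crop.png',cv2.resize(im[145:250,255:385],None,fx=6,fy=5.7,interpolation=cv2.INTER_CUBIC)[:598])
for n,uv,z in [('grip',(268,206),140),('plateFL',(287,189),12),('plateFR',(376,195),12),('plateNR',(374,230),12),('trackF',(275,152),25),('trackN',(270,240),25)]:
    print(n,at('top',uv,z).round(0))
print('scene grip',at('scene',(364.5,194),140).round(0))
E
```

```text
grip [500. 154. 140.]
plateFL [559. 108.  12.]
plateFR [ 548. -164.   12.]
plateNR [ 441. -160.   12.]
trackF [670. 147.  25.]
trackN [404. 154.  25.]
scene grip [503. 152. 140.]
```

View pics/crop.png

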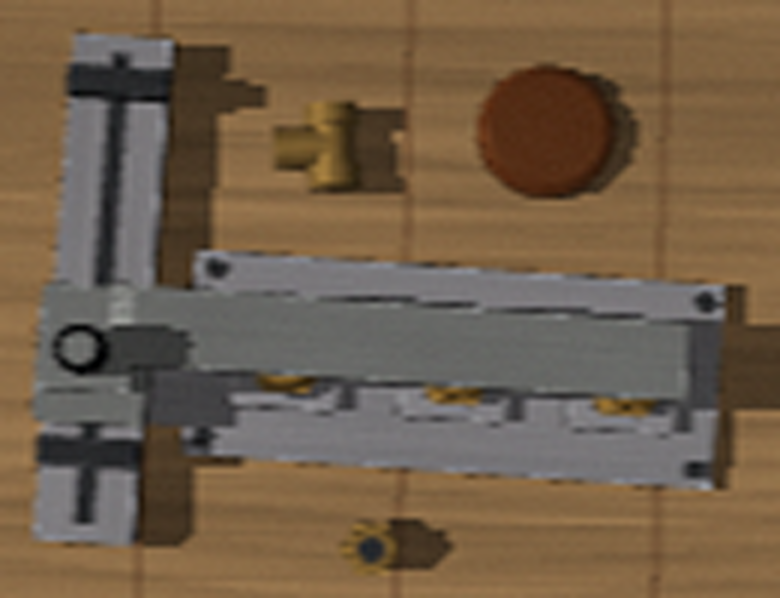

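The close-up confirms the grip at about (268,206), and both cameras agree on roughly (501,153). Fixture yaw is about -0.04. I'll grasp with the fingers closing along x.

Call:
carry_out --pt "0.41 -0.59 0 -0.83" --pt "0.41 -0.59 0 -0.83" --pt "0.41 -0.59 0 -0.83" --pt "0.41 -0.59 0 -0.83" --pt "0.41 -0.59 0 -0.83" --fingers -1

```text
t: 0.9
eef_pos: [296.0, 445.8, 214.8]
tcp_rot: [3.141, -0.0, 2.39]
ft_force: [-0.1, 0.8, 0.0]
opening: 0.999
grip_force: 0.0
```

Call:
carry_out --pt "0.41 -0.59 0 -0.83" --pt "0.41 -0.59 0 -0.83" --pt "0.41 -0.59 0 -0.83" --pt "0.41 -0.59 0 -0.83" --pt "0.41 -0.59 0 -0.83"

```text
t: 1.4
eef_pos: [398.6, 298.2, 214.8]
tcp_rot: [3.141, -0.0, 1.955]
ft_force: [0.5, 0.7, -0.3]
opening: 1.003
grip_force: 0.0
```

Call:
carry_out --pt "0.41 -0.59 0 -0.83" --pt "0.41 -0.59 0 -0.83" --pt "0.41 -0.59 0 -0.83" --pt "0.41 -0.59 0 -0.83" --pt "0.0 0 0 0"

```text
t: 1.9
eef_pos: [481.9, 178.8, 214.6]
tcp_rot: [3.141, 0.0, 1.605]
ft_force: [-0.6, 0.6, 0.0]
opening: 1.001
grip_force: 0.0
```

```bash
python3 - <<'E'
from h import *
snap('wrist','w0');look('wrist','keeper_grip',140);look('wrist','cap_a_top',85)
print(env.calibration('wrist')['pose'].round(2))
E
```

```text
wrist keeper_grip 0.61 [340. 230.] [499. 166.]
[[ 1.0000e+00  4.0000e-02  1.0000e-02  4.7767e+02]
 [ 4.0000e-02 -9.7000e-01 -2.4000e-01  2.4731e+02]
 [-0.0000e+00  2.4000e-01 -9.7000e-01  3.8477e+02]
 [ 0.0000e+00  0.0000e+00  0.0000e+00  1.0000e+00]]
```

View pics/w0.png

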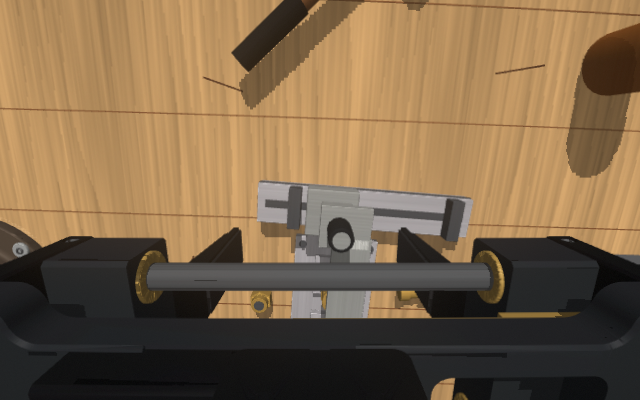

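Wrist view: the grip's top face is at about (342,241), and the track's outer edge runs from (260,181) to (471,197).

```bash
python3 - <<'E'
from h import *
print(at('wrist',(342,241),140).round(1))
a=at('wrist',(260,181.5),25);b=at('wrist',(471,197),25);print(a,b,np.arctan2(*(b-a)[1::-1]))
E
```

```text
[501.  156.3 140. ]
[406.70850853 186.86968149  25.        ] [669.38390668 178.06126613  25.        ] -0.0335209006147246
```

Call:
carry_out --pt "0.19 -0.23 0 -0.33" --pt "0.19 -0.23 0 -0.33" --pt "0 0 -0.7 0" --pt "0 0 -0.7 0" --pt "0 0 -0.64 0"

```text
t: 2.55
eef_pos: [499.3, 158.1, 111.5]
tcp_rot: [3.141, -0.0, 1.541]
ft_force: [0.3, -0.1, -1.2]
opening: 0.996
grip_force: 0.0
```

Call:
carry_out --pt "0 0 0 0" --pt "0 0 0 0" --pt "0 0 0 0" --pt "0 0 0 0" --pt "0 0 0 0" --fingers 1

```text
t: 3.05
eef_pos: [499.3, 158.6, 113.8]
tcp_rot: [3.14, -0.0, 1.542]
ft_force: [-0.6, -0.3, 0.3]
opening: 0.638
grip_force: 0.0
```

Call:
carry_out --pt "0 0 0 0" --pt "0 0 0 0" --pt "0 0 0 0" --pt "0 0 0 0" --pt "0 0 0 0"

```text
t: 3.55
eef_pos: [499.4, 158.6, 112.7]
tcp_rot: [3.14, -0.0, 1.542]
ft_force: [2.7, -0.1, -0.5]
opening: 0.249
grip_force: 30.0
```

Call:
carry_out --pt "0 0 0 0" --pt "0 0 0 0" --pt "0 0 0 0" --pt "0 0 0 0" --pt "0 0 0 0"

```text
t: 4.05
eef_pos: [499.0, 158.6, 112.7]
tcp_rot: [3.141, -0.0, 1.542]
ft_force: [4.0, 0.7, -2.1]
opening: 0.245
grip_force: 30.0
```

Call:
carry_out --pt "0.42 -0.014 0 0" --pt "0.42 -0.014 0 0" --pt "0.42 -0.014 0 0" --pt "0.42 -0.014 0 0" --pt "0.42 -0.014 0 0"

```text
t: 4.55
eef_pos: [603.1, 153.7, 112.7]
tcp_rot: [-3.138, 0.002, 1.542]
ft_force: [-4.7, -9.1, 6.8]
opening: 0.248
grip_force: 30.0
```

Call:
carry_out --pt "0.08 -0.003 0 0" --pt "0.06 -0.002 0 0" --pt "0.04 -0.002 0 0" --pt "0.02 0 0 0" --pt "0.02 0 0 0"

```text
t: 5.05
eef_pos: [613.7, 153.3, 112.7]
tcp_rot: [-3.139, 0.002, 1.542]
ft_force: [-3.7, -9.9, 5.1]
opening: 0.248
grip_force: 30.0
```

Call:
carry_out --pt "0.04 -0.002 0 0" --pt "0.04 -0.002 0 0" --pt "0.04 -0.002 0 0" --pt "0.0 0 0 0" --pt "0.0 0 0 0"

```text
t: 5.55
eef_pos: [614.5, 153.2, 112.4]
tcp_rot: [-3.127, 0.003, 1.543]
ft_force: [-29.0, -7.1, 19.1]
opening: 0.251
grip_force: 30.1
```

The x force jumped to 29 N, so the carriage is at the end stop. I'll release and lift.

Call:
carry_out --pt "-0.08 0.0 0 0" --pt "0 0 0 0" --pt "0 0 0 0" --pt "0 0 0 0" --pt "0 0 0 0" --fingers -1

```text
t: 6.05
eef_pos: [617.0, 154.4, 112.5]
tcp_rot: [-3.142, 0.0, 1.542]
ft_force: [0.0, -0.4, 0.3]
opening: 0.611
grip_force: 0.0
```

Call:
carry_out --pt "0 0 0.3 0" --pt "0 0 0.6 0" --pt "0 0 0.8 0" --pt "0 0 0.5 0" --pt "0 0 0 0"

```text
t: 6.55
eef_pos: [618.2, 154.6, 226.4]
tcp_rot: [3.136, -0.001, 1.542]
ft_force: [-0.2, 0.0, -0.8]
opening: 0.99
grip_force: 0.0
```

Call:
carry_out --pt "-0.5 -0.5 0 0" --pt "-0.5 -0.5 0 0" --pt "-0.5 -0.5 0 0" --pt "-0.5 0 0 0" --pt "0 0 0 0"

```text
t: 7.05
eef_pos: [514.5, 78.9, 222.1]
tcp_rot: [-3.14, 0.0, 1.541]
ft_force: [0.6, 0.6, 0.2]
opening: 1.002
grip_force: 0.0
```

```bash
python3 - <<'E'
from h import *
snap('top','t1');snap('wrist','w1')
look('top','cap_a_top',85);look('wrist','cap_a_top',85);look('top','keeper_grip',140,1)
im=cv2.imread('pics/t1.png')
w=cv2.imread('pics/w1.png')
cv2.imwrite('pics/m1.png',cv2.resize(im[145:245,255:385],(780,600),interpolation=cv2.INTER_CUBIC))
E
```

```text
top cap_a_top 0.6 [334. 212.] [489. -33.]
wrist cap_a_top 0.64 [308. 297.] [501. -39.]
wrist cap_a_top 0.55 [420. 154.] [623. 122.]
top keeper_grip 0.62 [336. 163.] [625. -31.]
```

View pics/m1.png

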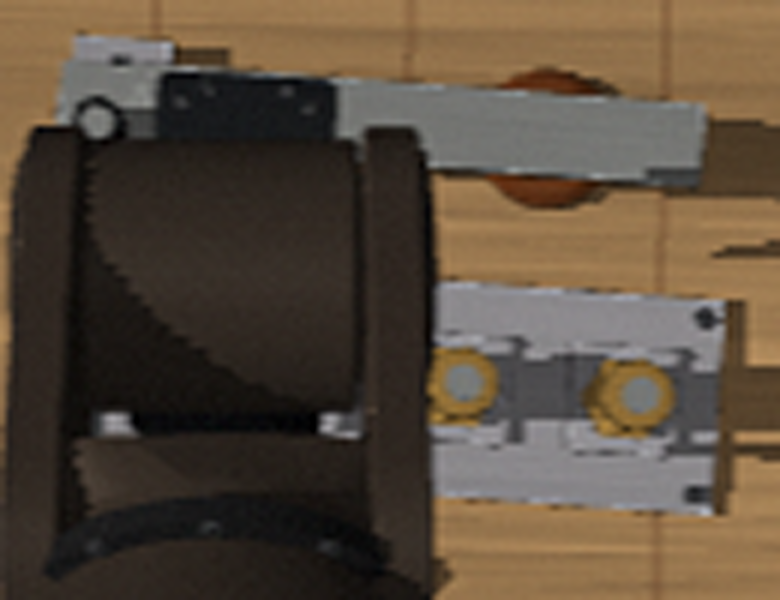

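View pics/w1.png

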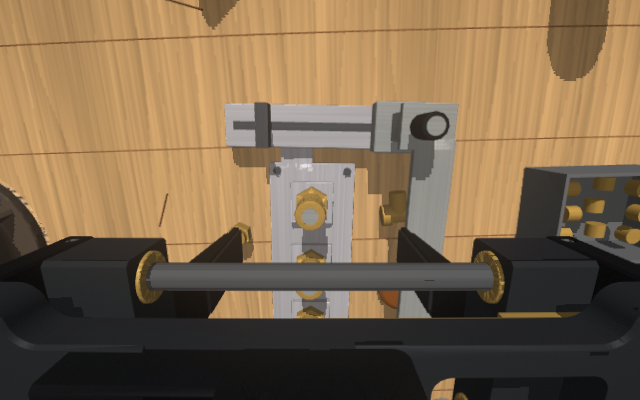

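Top crop: the middle cap's top is at crop (463,382) and the right cap's at (641,393). Wrist view: the left cap's top is at (311,214), and the carriage is at the far end of its track.

```bash
python3 - <<'E'
from h import *
print(at('wrist',(311,213),85).round(1))
for u,v in((463,382),(641,393)): print(at('top',(255+u/6,145+v/6),85).round(1))
print(at('wrist',(436,126),140).round(1), env.state()['eef_pos'])
E
```

```text
[508.6  62.2  85. ]
[499.4 -26.1  85. ]
[ 496.3 -111.7   85. ]
[616.6 148.5 140. ] [517.66482184  79.59219314 222.2683308 ]
```

```bash
python3 - <<'E'
from h import *
c=env.calibration('wrist');print(env.state()['eef_pos'].round(1))
w=cv2.imread('pics/w1.png');n=snap('wrist','w2')[:,:,::-1].copy()
def m(x,y,r):
    t=w[y-r:y+r+1,x-r:x+r+1];s=n[y-r-20:y+r+21,x-r-20:x+r+21]
    q=cv2.minMaxLoc(cv2.matchTemplate(s,t,cv2.TM_CCOEFF_NORMED));return q[3][0]-20+x,q[3][1]-20+y,q[1]
a=m(311,213,20);g=m(436,126,18);print(a,g)
print(at('wrist',a[:2],85).round(1),at('wrist',g[:2],140).round(1))
cv2.imwrite('pics/c2.png',cv2.resize(n[90:240,230:470],None,fx=3.3,fy=3.3,interpolation=cv2.INTER_CUBIC))
E
```

```text
[517.7  79.6 222.3]
(310, 213, 0.9576969742774963) (434, 127, 0.9844362735748291)
[507.4  62.2  85. ] [614.8 147.7 140. ]
```

View pics/c2.png

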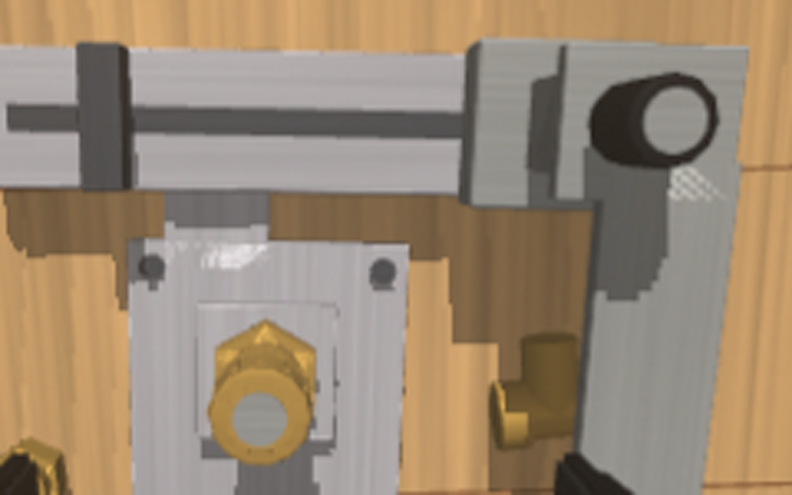

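The cap's outline is centred at about (309,216) in the wrist picture. Combining the views puts the left cap at about (504,61), the middle at (500,-24) and the right at (497,-109). I'll lower onto the left cap first.

Call:
carry_out --pt "-0.14 -0.19 0 0" --pt "-0.14 -0.18 -0.6 0" --pt "0 0 -0.9 0" --pt "0 0 -0.9 0" --pt "0 0 -0.7 0"

```text
t: 7.85
eef_pos: [502.0, 60.3, 65.7]
tcp_rot: [-3.141, 0.0, 1.542]
ft_force: [-0.1, -0.2, 1.3]
opening: 1.001
grip_force: 0.0
```

Call:
carry_out --pt "0 0 -0.26 0" --pt "0 0 0 0" --pt "0 0 0 0" --pt "0 0 0 0" --pt "0 0 0 0" --fingers 1

```text
t: 8.35
eef_pos: [503.4, 60.8, 55.7]
tcp_rot: [3.14, -0.0, 1.542]
ft_force: [-0.1, 0.7, 0.0]
opening: 0.636
grip_force: 0.0
```

Call:
carry_out --pt "0 0 0 0" --pt "0 0 0 0" --pt "0 0 0 0" --pt "0 0 0 0" --pt "0 0 0 0"

```text
t: 8.85
eef_pos: [504.9, 60.8, 55.2]
tcp_rot: [3.137, -0.0, 1.542]
ft_force: [7.1, -0.4, 0.0]
opening: 0.351
grip_force: 30.0
```

Call:
carry_out --pt "0 0 0 0" --pt "0 0 0 0" --pt "0 0 0 0" --pt "0 0 0 0" --pt "0 0 0 0"

```text
t: 9.35
eef_pos: [504.9, 60.8, 55.2]
tcp_rot: [3.137, -0.0, 1.542]
ft_force: [7.1, -0.3, -0.2]
opening: 0.352
grip_force: 30.0
```

Gripped (opening 33 mm). Now a light pull up of 2 mm.

Call:
carry_out --pt "0.02 0 0.02 0" --pt "0 0 0.02 0" --pt "0 0 0 0" --pt "0 0 0 0" --pt "0 0 0 0"

```text
t: 9.85
eef_pos: [504.9, 60.8, 56.9]
tcp_rot: [3.139, -0.0, 1.542]
ft_force: [4.5, -0.4, -1.8]
opening: 0.352
grip_force: 30.0
```

It followed by 1.7 mm with hardly any force, so this looks like the loose one. I'll continue a little.

Call:
carry_out --pt "0 0 0.02 0" --pt "0 0 0.02 0" --pt "0 0 0.02 0" --pt "0 0 0.02 0" --pt "0 0 0.02 0"

```text
t: 10.35
eef_pos: [504.9, 60.8, 61.8]
tcp_rot: [3.139, -0.0, 1.542]
ft_force: [5.8, -0.1, -3.6]
opening: 0.351
grip_force: 30.0
```

It is rising at about 4 N, so this is the loose cap. I'll go to the upper stop and creep at the end.

Call:
carry_out --pt "0 0 0.05 0" --pt "0 0 0.05 0" --pt "0 0 0.05 0" --pt "0 0 0.03 0" --pt "0 0 0.02 0"

```text
t: 10.85
eef_pos: [504.9, 60.8, 71.9]
tcp_rot: [3.139, -0.0, 1.542]
ft_force: [5.4, 0.6, -5.0]
opening: 0.355
grip_force: 30.0
```

Call:
carry_out --pt "0 0 0.02 0" --pt "0 0 0.02 0" --pt "0 0 0 0" --pt "0 0 0 0" --pt "0 0 0 0"

```text
t: 11.35
eef_pos: [504.8, 60.8, 73.2]
tcp_rot: [3.14, -0.0, 1.542]
ft_force: [7.4, -0.2, -12.8]
opening: 0.353
grip_force: 30.0
```

The force rose to 12.8 N at 18 mm of rise, so the cap is at its stop. I'll relax slightly, release and retreat.

Call:
carry_out --pt "0 0 -0.02 0" --pt "0 0 0 0" --pt "0 0 0 0" --pt "0 0 0 0" --pt "0 0 0 0"

```text
t: 11.85
eef_pos: [504.9, 60.8, 72.8]
tcp_rot: [3.139, -0.0, 1.542]
ft_force: [5.7, -0.7, -3.8]
opening: 0.356
grip_force: 30.0
```

Call:
carry_out --pt "0 0 0 0" --pt "0 0 0 0" --pt "0 0 0 0" --pt "0 0 0 0" --pt "0 0 0 0" --fingers -1

```text
t: 12.35
eef_pos: [503.7, 60.9, 72.7]
tcp_rot: [-3.141, 0.0, 1.542]
ft_force: [0.1, -0.7, -0.0]
opening: 0.721
grip_force: 0.0
```

Call:
carry_out --pt "0 0 0 0" --pt "0 0 0.3 0" --pt "0 0 0.7 0" --pt "0 0 0.9 0" --pt "0 0 0.6 0"

```text
t: 12.85
eef_pos: [504.1, 60.9, 200.2]
tcp_rot: [3.14, -0.0, 1.542]
ft_force: [-0.5, 0.1, 0.6]
opening: 0.997
grip_force: 0.0
```

Call:
carry_out --pt "-0.3 0.7 0 0" --pt "-0.3 0.7 0 0" --pt "-0.3 0.7 0 0" --pt "-0.3 0.7 0 0" --pt "0 0.5 0 0"

```text
t: 13.35
eef_pos: [442.1, 227.5, 197.9]
tcp_rot: [-3.141, 0.0, 1.543]
ft_force: [1.1, -0.9, -0.2]
opening: 0.996
grip_force: 0.0
```

```bash
python3 - <<'E'
from h import *
n=snap('scene','s2')
cv2.imwrite('pics/s2c.png',cv2.resize(n[170:310,220:420,::-1],None,fx=4,fy=4,interpolation=cv2.INTER_CUBIC))
print(env.state()['ft_force'])
E
```

```text
[-1.01888683  0.12130428  0.50299821]
```

View pics/s2c.png

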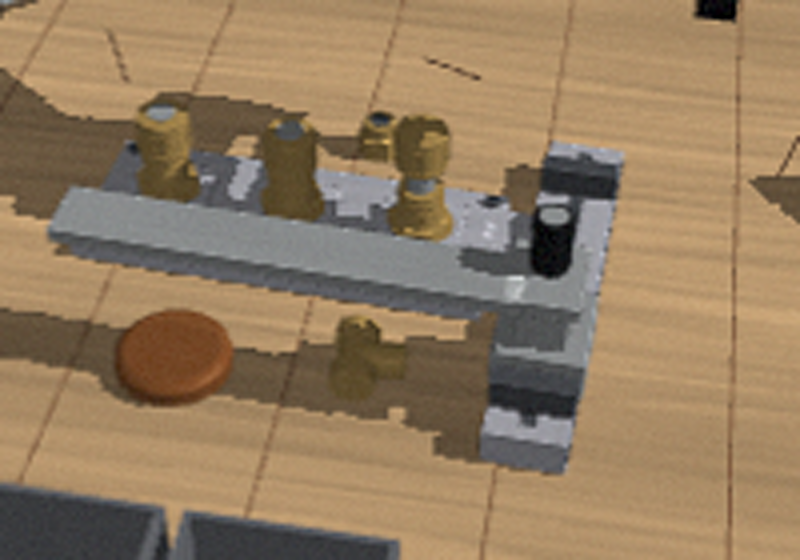

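In the scene crop, the cap at (420,145) stands raised with its silver stem showing at (424,187). Its valve is still down in the nest, the other two caps are seated, and the carriage sits against the far stop.

```bash
python3 -c "
from cell import env
print(env.job_done())"
```

```text
the job is handed in; nothing more can be done
None
```

The job is handed in (no verdict was returned): the carriage is at its far stop, the cap nearest the track is raised about 18 mm to its upper stop as the reject, and the other two caps, which I never pulled, look seated.

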